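# Clamp up a dowelled candle holder

## Task

One half of the beech candle holder already lies in the bar clamp: set the loose half down on the board in front of it, dowels towards its holes. Then squeeze the clamp's trigger again and again until the joint is fully closed and the jaw holds the work firmly, and stop there, because overtightening dents the wood. Let the trigger go, and leave the things round about where they are.

Things in the scene. Friction and masses are not known exactly. Their poses are not given: they have to be found in the camera images.
- clamp_board: fixed plywood board, 15 mm thick, with a one-hand bar clamp screwed down on its side. Origin on the table top. Axes: x away from the handle towards the jaws' tips, y along the bar towards the fixed jaw, z up. The board covers x -31 to 101, y -165 to 117 mm. The clamp's middle plane is 33 mm above the table. Work lies on the board between the pads, its middle at x = 56 mm
- head_top (a point): middle of the top of the clamp's black head (64 mm along x, 50 mm along y, top 51 mm above the table). A flat steel bar, 18 mm wide and 6 mm thick, runs through the head along y at x = -15 mm, 33 mm above the table; at +y its tail comes out of the head as the jaw closes. Handle and trigger stick out of the head along -x, past the board, over the bare table
- fixed_pad (a point): centre of the fixed jaw's rubber pad face, which looks along the board's -y; the jaws are 31 mm tall and reach from the bar to x = 85 mm
- pad_face (a point): centre of the sliding jaw's rubber pad face (48 mm wide, 30 mm tall), looking along the board's +y. The jaw sits on the -y end of the bar, slides only along y, and starts 150 to 170 mm from the fixed pad. The pad is soft: bearing on the work it gives about 1 mm for each 6 N, up to 12 mm
- jaw: the sliding jaw with its rubber pad (see pad_face); origin on the board's middle line x = 0, at table height, 21 mm behind the pad face
- trigger_rib (a point): where a finger presses the trigger: middle of its -y face, 33 mm above the table. The trigger is a grey bar 13 mm thick (y) and 20 mm tall, from x = -50 to -140 mm, beside the handle. Squeezing moves this point 23 mm towards the handle (board's +y) to a stop; let go, a spring (about 5 N here) brings it back
- trigger (a joint): trigger angle: 0 released, 0.17 rad fully squeezed. A full squeeze draws the jaw 6 to 9 mm on; a ratchet holds it as the trigger goes back, less up to 2 mm. Once the pad bears on the closed joint the trigger stalls part-way, and after two or three more squeezes gains no more: F newtons at trigger_rib then give about 2 x (F - 5) N at the pad. Firm is 15 N or more left there; beyond 65 N the wood dents
- handle_grip (a point): middle of the back (+y) face of the fixed black handle, 33 mm above the table; the handle is 20 mm thick (y) and 24 mm tall, x = -50 to -142 mm. From here straight across to trigger_rib it is 56 mm at rest and 33 mm fully squeezed; 40 mm outside either face are clear
- socket_half: half of a beech candle holder, lying in the clamp by the fixed pad: block 50 (x) x 56 (y) x 32 mm (z), origin at the middle of its underside, a brass candle cup (25 mm across, 14 mm tall) on top. In its -y face are two 11.5 mm holes, 20 mm deep, mouths widened to 14 mm for 4 mm, 12 mm either side of the middle, half-way up
- socket_face (a point): centre of socket_half's face with the two holes (the face looks along its own -y)
- dowel_half: the loose half itself (see dowel_half_center); origin at the middle of its underside
- dowel_half_center (a point): centre of the loose half, a block of the same size (50 x 56 x 32 mm, about 90 g) with its cup, lying on the bare table: 16 mm above what it lies on. Two 10 mm dowels stick 16 mm out of its +y face, 12 mm either side of the middle, half-way up, the last 8 mm tapered to 3.6 mm. Grip it across its 50 mm width (x)
- dowel_face (a point): centre of dowel_half's face with the dowels (the face looks along its own +y)
- glue_bottle: bystander: white glue bottle, 46 mm across, 135 mm tall; origin at the middle of its underside
- candle_jar_3: bystander: cream candle jar with a beech lid, 71 mm across, 98 mm tall; origin at the middle of its underside
- gift_tags: bystander: pad of gift tags lying flat, 110 x 42 x 11 mm; origin at the middle of its underside
- globe_2: bystander: little snow globe on a red foot, 60 mm across, 73 mm tall; origin at the middle of its underside
- globe_3: bystander: little snow globe on a red foot, 60 mm across, 73 mm tall; origin at the middle of its underside
- tape_roll: bystander: roll of brown tape lying flat, 93 mm across, 48 mm tall; origin at the middle of its underside
- ribbon_spool_1: bystander: spool of red ribbon lying flat, 73 mm across, 24 mm tall; origin at the middle of its underside
- tree_orn_1: bystander: green ceramic tree, 111 mm across, 184 mm tall; origin at the middle of its underside
- house_orn_1: bystander: gingerbread house ornament, 75 x 92 x 121 mm; origin at the middle of its underside
Things that resemble listed ones, but are neither listed nor needed, are in the scene too. What is shaped like the dowel_half but turquoise is not meant.

How it is judged:
On the way, in this order (a step that is already met when the one before it is completed fails the run):
1. the dowelled half lies on the board between the jaws, dowels towards the holes, let go (horizontal distance between dowel_face and socket_face below 0.055 m and z of dowel_half_center in the frame of clamp_board between 0.027 and 0.035 m and angle between dowel_half's own z axis and vertical below 0.1 rad and contact force between the fingers and dowel_half below 0.3 N), for 0.2 s.
2. squeezing the trigger presses the jaw on the work (value of joint trigger above 0.03 rad and contact force between jaw and dowel_half above 8 N).
At the end, for the whole second after the job is handed in: the two halves lie flat on the board with the joint closed (faces less than 3 mm apart, aligned within 0.05 rad), against the fixed pad, and the sliding pad alone presses on the dowelled half with 15 to 65 N; trigger released, nothing moving (distance between dowel_face and socket_face below 0.003 m and contact force between jaw and dowel_half between 15 and 65 N and angle between the y axis of dowel_half and the y axis of socket_half, either way round below 0.05 rad and z of dowel_half_center in the frame of clamp_board below 0.036 m and angle between each of dowel_half, socket_half's own z axis and vertical below 0.06 rad and y of socket_half in the frame of fixed_pad above -0.034 m and value of joint trigger below 0.03 rad and linear speed of dowel_half below 0.01 m/s); the robot touches nothing.
It fails at once if the sliding jaw's pad presses harder than 70 N on the wood (dented) (contact force between jaw and dowel_half above 70 N).
It fails at once if a bystander is pushed more than 15 mm (distance of any of glue_bottle, candle_jar_3, gift_tags, globe_2, globe_3, tape_roll, ribbon_spool_1, tree_orn_1, house_orn_1 from where it was at the start of the episode above 0.015 m).
It also fails if it takes over 64 s, if anything falls off the work surface, if the arm or the gripper's body presses on something with over 40 N, if the wrist force passes 120 N, or if a joint passes its speed limit or range.

## Robot

A 6-joint arm with a two-finger parallel gripper is mounted at the origin on a cart in front of the work surface, level with it; the furniture and walls round the work are solid. World frame = base frame: x ahead of the robot, y to its left, z up, the work surface at z = 0. Lengths are in m, angles in rad, forces in N, time in s.
With the tool pointing down it reaches from about 0.35 to 0.775 m from the base axis. Payload 5.5 kg.
Tool frame: the origin (TCP) lies at the very end of the fingers, on their centre line; the grasp point (between the pads) lies 19 mm behind it (bot.grasp_offset is the distance from the TCP to the grasp point, in m); z points along the fingers, y is the line along which they close (so a half turn about z gives the same grasp; the last joint's range is limited). The gripper opens to 85 mm and grips with 20 to 120 N. Pads are 22 mm wide; open, the fingers measure 114 mm over their backs; the gripper's body (76 mm by 85 mm) begins 54 mm behind the grasp point. The pads swing forward as they close: fully open they stand 13 mm farther back than shut.
Start: joints at [1.07, 0.313, 0.046, 1.304, 0, 1.431], TCP at [0.203, 0.538, 0.231] pointing down, gripper open.
Joint ranges: [-2.76, 2.76], [-0.86, 1.69], [-1.03, 1.26], [-2.2, 2.34], [-1.47, 1.5], [-3.14, 3.14]. Speed limits (rad/s): [2.57, 2.57, 3.14, 3.14, 3.14, 3.14].

## Interface

Orientations are given as a unit quaternion [x, y, z, w].
In Python, from plant import bot gives the robot as it stands. The module is installed in compiled form; this text tells all that it offers.
- The arm moves only by the tool drive_tool, never from a script. Its argument "steps" is a list of rows, each a list of 3 entries, a list of its own where there are three numbers: the shift along the world's x, y, z in m, then the turn, a rotation vector about the world's x, y, z in degrees, then the opening, from -1 (shut) to 1 (fully open), so that 0 is half open. A call has 1 to 20 rows; each row shifts and turns the commanded pose from where the row before left it; what a row does not reach is not made up. A row lasts 1/12 s, in which the tool goes at most 41.7 mm and 7.16 degrees, less where a joint would pass 70% of its speed; a pose out of reach is approached as far as the arm can. A call with a gripper value outside its range is refused whole. The fingers move at their own pace and stop on an object; "force" is the grip in N (left out, the last holds). Time passes only in rows, so rows that do not move let the fingers close. It gives the time, the measured TCP pose, the force, the opening and the grip force at its end, in the units of the state.
- bot.observe(): the state, without advancing time (a new reading comes with each control period).
- bot.read_camera(name): name is "scene" or "top"; returns a dict with "image" (384x512x3 uint8, red, green, blue), "intrinsics" (3x3 intrinsics, pixels), "pose" (4x4, takes a point from camera to world coordinates). Camera axes: x right, y up, looking along -z (the intrinsics and any distortion apply to the point x, -y, -z); pixel columns grow to the right and rows downward; lengths in m; the calibration is good to about 2 mm. A picture is of the moment at which its call begins. There is no depth.
- bot.job_done(): hands the job in; it is judged then, once.
The state is a dict: "time": time; "joints": joint angles; "qd": joint speeds; "effort": joint torques, N m; "tcp_pos": TCP position; "eef_rot": TCP orientation; "wrist_force": force on the tool from outside, world axes, zero at the start; "ft_torque": the same for the moment, N m; "gripper_width": opening from 0.0 (shut) to 1.0 (fully open); "grasp_force": force on a finger pad.
Only numpy, scipy, OpenCV 4.12 (cv2) and the standard library are available. Lean on these libraries where they do the work, as an engineer would, in place of code of your own. Each camera call takes 0.05 s, during which the arm holds its last target. There are 200 camera calls.

## Working session

There is one attempt and no reset: what is moved stays moved. The work goes in short steps, Python scripts to look and compute and a tool call to move; the robot and the scene stay as the last step left them, time stands still between calls to the robot, and variables do not carry over. Pictures are saved under pics/ and viewed, at most 10 in all, crops included, and the job is handed in when it is done.

Besides the shell and the picture viewer there is one more tool, called after "Emit:" by a JSON object that holds its "op" and its "data". drive_tool: Moves the arm, as the interface text tells. Its arguments: {"type":"object","properties":{"steps":{"type":"array"},"force":{"type":"number"}},"required":["steps"]}

```bash
mkdir -p pics; python3 - <<'E'
from plant import bot
import cv2,numpy as np
for n in("scene","top"):
    r=bot.read_camera(n);cv2.imwrite(f"pics/{n}0.png",cv2.resize(r["image"][:,:,::-1],None,fx=1.5625,fy=1.5625,interpolation=cv2.INTER_CUBIC))
    cv2.imwrite(f"{n}raw.png",r["image"][:,:,::-1]);np.savez(n+".npz",K=r["intrinsics"],T=r["pose"]);print(n,r["intrinsics"],r["pose"].round(3),[k for k in r])
print(bot.observe())
E
```

```text
scene [[420.058479     0.         254.0806342 ]
 [  0.         420.058479   190.83938471]
 [  0.           0.           1.        ]] [[ 0.64   0.6   -0.48  -0.094]
 [-0.769  0.488 -0.413 -0.622]
 [-0.014  0.633  0.774  1.227]
 [ 0.     0.     0.     1.   ]] ['image', 'intrinsics', 'pose']
top [[357.0781384    0.         260.60511502]
 [  0.         357.0781384  196.59061218]
 [  0.           0.           1.        ]] [[-0.082  0.973 -0.217  0.372]
 [-0.997 -0.079  0.022  0.013]
 [ 0.004  0.218  0.976  1.163]
 [ 0.     0.     0.     1.   ]] ['image', 'intrinsics', 'pose']
{'time': 0.1, 'joints': array([ 1.07038615e+00,  3.13887950e-01,  4.51193096e-02,  1.30358854e+00,
       -2.10076207e-05,  1.43121949e+00]), 'qd': array([ 0.00128018,  0.00069854,  0.00347147,  0.00062947, -0.00049742,
        0.00347362]), 'effort': array([ 1.96660709e-03, -4.81726956e+01,  2.99242437e+01,  1.27628751e-02,
       -1.07123205e-04, -4.82769408e-06]), 'tcp_pos': array([0.2027965 , 0.53758292, 0.23053021]), 'eef_rot': array([ 1.79439434e-01,  9.83768713e-01, -7.44115441e-04, -2.35521088e-04]), 'wrist_force': array([-0.28698311,  0.78831302, -0.48720417]), 'ft_torque': array([-0.0341454 , -0.00061868, -0.02366926]), 'grasp_force': 0.0, 'gripper_width': 0.9984555412180173}
```

View pics/scene0.png

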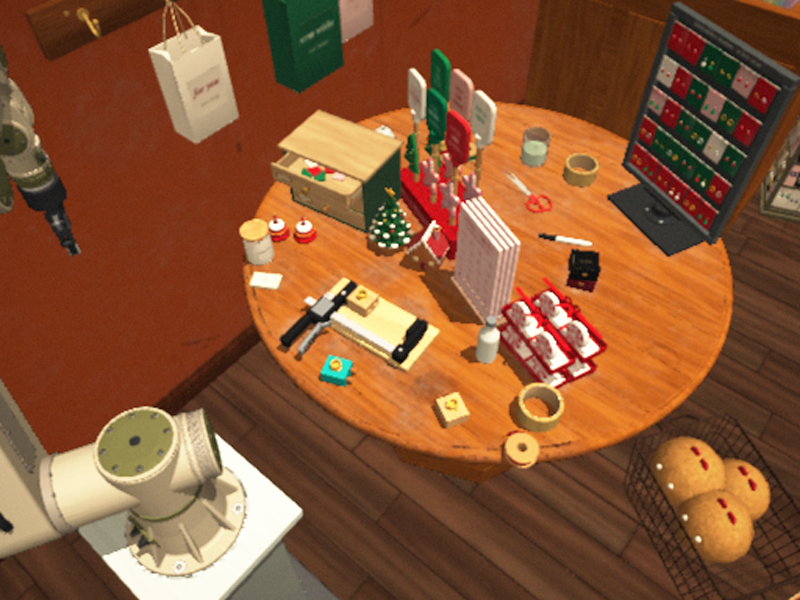

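View pics/top0.png

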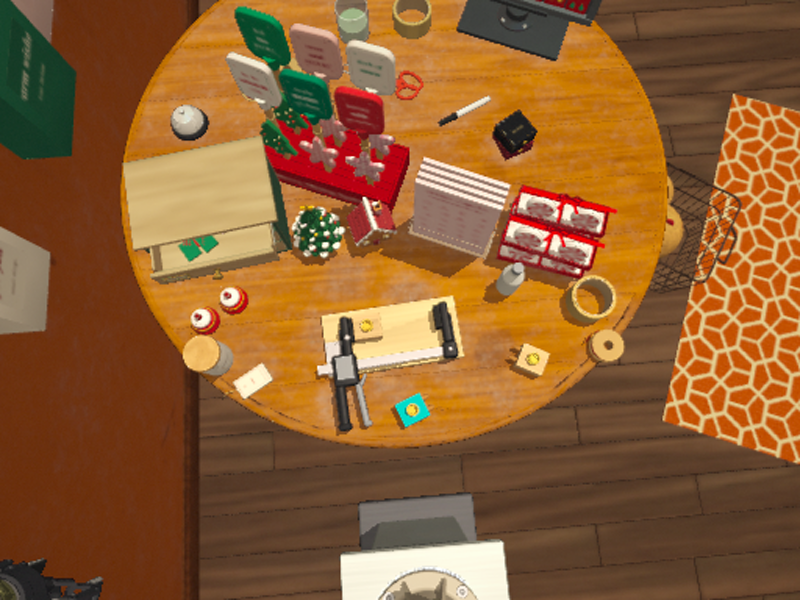

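The scene and top views show the board at top px (390,335), the sliding jaw at (445,330), the head at (345,370), and the trigger at (362,400). The loose half is at (530,360) with its dowels pointing left. Next I'll crop in for detail.

```bash
python3 - <<'E'
import cv2
t=cv2.imread("topraw.png")[180:280,195:360];cv2.imwrite("pics/tc.png",cv2.resize(t,None,fx=4.8,fy=4.8,interpolation=cv2.INTER_CUBIC))
s=cv2.imread("sceneraw.png")[170:280,170:310];cv2.imwrite("pics/sc.png",cv2.resize(s,None,fx=5,fy=5,interpolation=cv2.INTER_CUBIC))
E
cat > h.py <<'E'
import numpy as np
def cast(n,u,v,z):
    d=np.load(n+".npz");K,T=d["K"],d["T"]
    r=T[:3,:3]@np.array([(u-K[0,2])/K[0,0],-(v-K[1,2])/K[1,1],-1]);o=T[:3,3]
    return o+r*(z-o[2])/r[2]
E
```

```text
(no output)
```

View pics/tc.png

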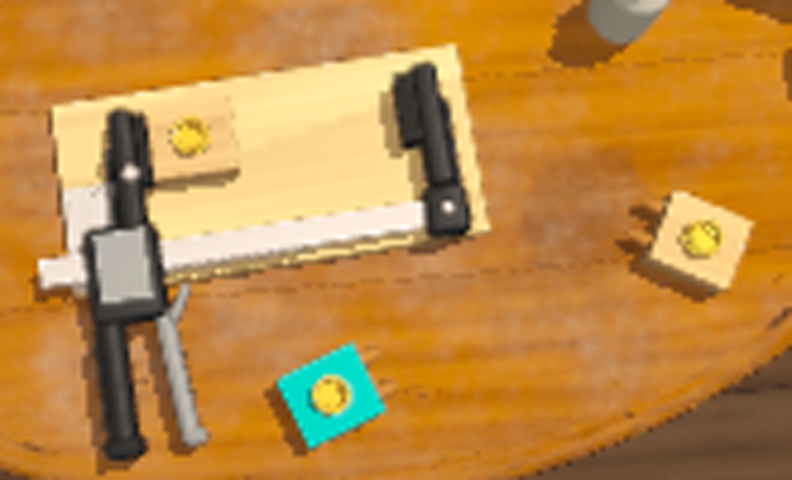

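View pics/sc.png

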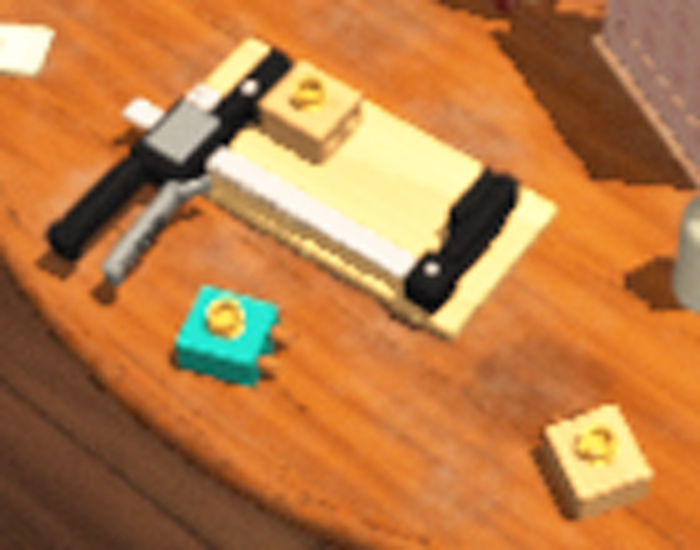

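The top crop shows the board's top corners at about (52,107), (457,45) and (490,228). The loose block's top corners are at (678,190), (754,224), (722,290) and (647,254), with its dowels on the left face. The socket half is at (190,140), the sliding pad face at about (395,105), and the trigger from (170,320) to (195,440).

```bash
cat >> h.py <<'E'
def ct(u,v,z): return cast("top",195+(u+.5)/4.8-.5,180+(v+.5)/4.8-.5,z)
def cs(u,v,z): return cast("scene",170+(u+.5)/5-.5,170+(v+.5)/5-.5,z)
E
python3 - <<'E'
from h import *
np.set_printoptions(precision=4,suppress=True)
B=[ct(52,107,.015),ct(457,45,.015),ct(490,228,.015)]
print("board top",B, np.linalg.norm(B[0]-B[1]),np.linalg.norm(B[1]-B[2]))
S=[cs(558,208,.015),cs(450,340,.015)];print("board scene",S)
d=(B[0]-B[1])[:2]; a=np.arctan2(-d[0],d[1]); print("yaw from y",np.degrees(a))
d=(B[1]-B[2])[:2]; print("yaw from x",np.degrees(np.arctan2(d[1],d[0])))
c,s=np.cos(a),np.sin(a);R=np.array([[c,-s],[s,c]])
L=[(101,117),(101,-165),(-31,-165)]
o=np.mean([b[:2]-R@np.array(l)/1000 for b,l in zip(B,L)],0);print("origin",o)
for n,p in dict(headt=ct(125,267,.051),sock=ct(190,137,.061),pad=ct(395,107,.045),tail=ct(40,275,.036),trigtip=ct(195,440,.043),handend=ct(124,455,.045)).items(): print(n,R.T@(p[:2]-o)*1000)
C=[ct(678,190,.032),ct(754,224,.032),ct(722,290,.032),ct(647,254,.032)]
print("loose",np.mean(C,0),[np.linalg.norm(C[i]-C[i-1]) for i in range(4)])
d=(C[0]+C[3]-C[1]-C[2])[:2];print("yaw loose y",np.degrees(np.arctan2(-d[0],d[1])),"diag",C)
C2=[cs(543,430,.032),cs(617,407,.032),cs(652,472,.032),cs(577,500,.032)]
print("loose scene",np.mean(C2,0),C2)
E
```

```text
board top [array([0.6237, 0.1697, 0.015 ]), array([ 0.6448, -0.1105,  0.015 ]), array([ 0.5167, -0.1201,  0.015 ])] 0.28108422242467207 0.12843272371862371
board scene [array([ 0.6463, -0.1106,  0.015 ]), array([ 0.5107, -0.1216,  0.015 ])]
yaw from y 4.300977613925344
yaw from x 4.26161900353921
origin [0.5329 0.0462]
headt [-21.0199  78.3475]
sock [55.3809 24.2797]
pad [  57.4706 -112.7595]
tail [-15.6259 135.4758]
trigtip [-136.6698   49.4891]
handend [-138.9196   95.33  ]
loose [ 0.4958 -0.2563  0.032 ] [np.float64(0.04834407237954935), np.float64(0.05447371671993336), np.float64(0.049671613996980564), np.float64(0.053942355066135365)]
yaw loose y -30.098342144871715 diag [array([ 0.5298, -0.2458,  0.032 ]), array([ 0.503 , -0.2932,  0.032 ]), array([ 0.4613, -0.2662,  0.032 ]), array([ 0.489 , -0.2199,  0.032 ])]
loose scene [ 0.4962 -0.2566  0.032 ] [array([ 0.4868, -0.2196,  0.032 ]), array([ 0.5313, -0.2466,  0.032 ]), array([ 0.5066, -0.2927,  0.032 ]), array([ 0.46  , -0.2676,  0.032 ])]
```

Emit:
{"op": "drive_tool", "data": {"steps": [[[0.0139,-0.0377,-0.0035],[0,0,-4.7],1],[[0.0139,-0.0377,-0.0035],[0,0,-4.7],1],[[0.0139,-0.0377,-0.0035],[0,0,-4.7],1],[[0.0139,-0.0377,-0.0035],[0,0,-4.7],1],[[0.0139,-0.0377,-0.0035],[0,0,-4.7],1],[[0.0139,-0.0377,-0.0035],[0,0,-4.7],1],[[0.0139,-0.0377,-0.0035],[0,0,-4.7],1],[[0.0139,-0.0377,-0.0035],[0,0,-4.7],1],[[0.0139,-0.0377,-0.0035],[0,0,-4.7],1],[[0.0139,-0.0377,-0.0035],[0,0,-4.7],1],[[0.0139,-0.0377,-0.0035],[0,0,-4.7],1],[[0.0139,-0.0377,-0.0035],[0,0,-4.7],1],[[0.0139,-0.0377,-0.0035],[0,0,-4.7],1],[[0.0139,-0.0377,-0.0035],[0,0,-4.7],1],[[0.0139,-0.0377,-0.0035],[0,0,-4.7],1],[[0.0139,-0.0377,-0.0035],[0,0,-4.7],1],[[0.0139,-0.0377,-0.0035],[0,0,-4.7],1],[[0.0139,-0.0377,-0.0035],[0,0,-4.7],1],[[0.0139,-0.0377,-0.0035],[0,0,-4.7],1],[[0.0139,-0.0377,-0.0035],[0,0,-4.7],1]], "force": 30}}

```text
time: 1.77
tcp_pos: [0.481, -0.218, 0.1607]
eef_rot: [0.843, 0.538, -0.0, -0.0]
wrist_force: [1.1, -0.3, 1.0]
gripper_width: 1.001
grasp_force: 0.0
```

Emit:
{"op": "drive_tool", "data": {"steps": [[[0.0075,-0.019,-0.02],[0,0,-2.55],1],[[0.0075,-0.0195,-0.02],[0,0,-2.55],1],[[0,0,-0.035],[0,0,0],1],[[0,0,-0.035],[0,0,0],1],[[0,0,-0.025],[0,0,0],1],[[0,0,-0.02],[0,0,0],1],[[0,0,0],[0,0,0],-0.2],[[0,0,0],[0,0,0],-1],[[0,0,0],[0,0,0],-1],[[0,0,0],[0,0,0],-1],[[0,0,0],[0,0,0],-1],[[0,0,0],[0,0,0],-1],[[0,0,0],[0,0,0],-1]]}}

```text
time: 2.85
tcp_pos: [0.4969, -0.2551, 0.0077]
eef_rot: [0.865, 0.502, 0.001, 0.001]
wrist_force: [0.2, 0.4, 4.6]
gripper_width: 0.577
grasp_force: 32.4
```

Emit:
{"op": "drive_tool", "data": {"steps": [[[0,0,0.02],[0,0,0],-1],[[0,0,0.035],[0,0,0],-1],[[0,0,0.035],[0,0,0],-1],[[0.012,0.03175,0],[0,0,4.3],-1],[[0.012,0.03175,0],[0,0,4.3],-1],[[0.012,0.03175,0],[0,0,4.3],-1],[[0.012,0.03175,0],[0,0,4.3],-1],[[0.012,0.03175,0],[0,0,4.3],-1],[[0.012,0.03175,0],[0,0,4.3],-1],[[0.012,0.03175,0],[0,0,4.3],-1],[[0.0115,0.03175,0],[0,0,4.2],-1],[[0,0,-0.02],[0,0,0],-1],[[0,0,0],[0,0,0],-1],[[0,0,0],[0,0,0],-1]]}}

```text
time: 4.02
tcp_pos: [0.5901, -0.0, 0.0754]
eef_rot: [0.678, 0.735, -0.001, -0.001]
wrist_force: [0.5, -0.3, -1.4]
gripper_width: 0.582
grasp_force: 31.8
```

```bash
python3 - <<'E'
from plant import bot
import cv2,numpy as np
s=bot.read_camera("scene")["image"][160:270,210:310,::-1]; t=bot.read_camera("top")["image"][180:260,195:310,::-1]
a=cv2.resize(s,(500,550),interpolation=cv2.INTER_CUBIC);cv2.imwrite("pics/s1.png",a)
cv2.imwrite("pics/t1.png",cv2.resize(t,None,fx=6,fy=6,interpolation=cv2.INTER_CUBIC))
print(bot.observe()["tcp_pos"],bot.observe()["eef_rot"])
E
```

```text
[ 0.59117875 -0.00126332  0.07671749] [ 6.79112172e-01  7.34034481e-01 -1.85764586e-04 -6.43467897e-05]
```

View pics/s1.png

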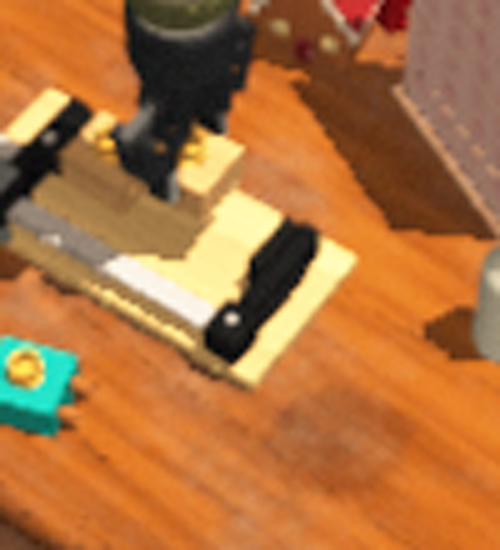

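The scene view shows the half held level over the board, between the socket half and the sliding jaw at (265,280), with its cup at (195,150). Next I lower it and let go.

Emit:
{"op": "drive_tool", "data": {"steps": [[[0.0007,0,-0.025],[0,0,0],-1],[[0,0,-0.018],[0,0,0],-1],[[0,0,-0.008],[0,0,0],-1],[[0,0,-0.0025],[0,0,0],-1],[[0,0,0],[0,0,0],-1],[[0,0,0],[0,0,0],-1]]}}

```text
time: 4.62
tcp_pos: [0.5928, -0.0013, 0.0239]
eef_rot: [0.679, 0.734, 0.0, 0.001]
wrist_force: [0.8, 0.4, -0.3]
gripper_width: 0.582
grasp_force: 31.9
```

Emit:
{"op": "drive_tool", "data": {"steps": [[[0,0,-0.001],[0,0,0],-1],[[0,0,0],[0,0,0],-1],[[0,0,0],[0,0,0],0.3],[[0,0,0],[0,0,0],0.4],[[0,0,0],[0,0,0],0.45],[[0,0,0],[0,0,0],0.45],[[0,0,0.02],[0,0,0],0.45],[[0,0,0.035],[0,0,0],0.45],[[0,0,0.04],[0,0,0],0.45],[[0,0,0.03],[0,0,0],0.45],[[-0.036,0,0],[0,0,0],0],[[-0.036,0,0],[0,0,0],-1],[[-0.036,0,0],[0,0,0],-1],[[-0.036,0,0],[0,0,0],-1],[[0,0,0],[0,0,0],-1]]}}

```text
time: 5.87
tcp_pos: [0.4393, 0.0009, 0.1453]
eef_rot: [0.679, 0.735, -0.003, -0.004]
wrist_force: [-1.6, 0.3, 0.2]
gripper_width: 0.019
grasp_force: 0.0
```

```bash
cat >look.py <<'E'
from plant import bot
import cv2,sys
s=bot.read_camera("scene")["image"][160:270,170:310,::-1]
cv2.imwrite(f"pics/{sys.argv[1]}.png",cv2.resize(s,None,fx=5,fy=5,interpolation=cv2.INTER_CUBIC))
o=bot.observe();print(o["tcp_pos"],o["gripper_width"],o["wrist_force"])
E
python3 look.py s2
python3 - <<'E'
from h import *
# trigger -y face and handle at board x=-95 in first top crop
a=np.radians(4.28);R=np.array([[np.cos(a),-np.sin(a)],[np.sin(a),np.cos(a)]]);o=np.array([.5325,.0462])
for n,(u,v,z) in dict(rib1=(190,375,.043),rib2=(197,400,.043),hand1=(107,390,.045),hand2=(131,390,.045)).items(): print(n,R.T@(ct(u,v,z)[:2]-o)*1e3)
for y in (25,30,35,40,45): print(y,o+R@np.array([-.095,y/1e3]))
E
```

```text
[4.43737107e-01 2.50286607e-04 1.46299706e-01] -0.0020439967697085623 [0.98060706 0.14711392 0.74270926]
rib1 [-95.1458386   46.85695533]
rib2 [-111.54305129   44.63284313]
hand1 [-96.38924651 100.68723615]
hand2 [-98.78623701  85.47349719]
25 [0.43589917 0.06404037]
30 [0.43552601 0.06902643]
35 [0.43515286 0.07401248]
40 [0.43477971 0.07899854]
45 [0.43440655 0.0839846 ]
```

View pics/s2.png

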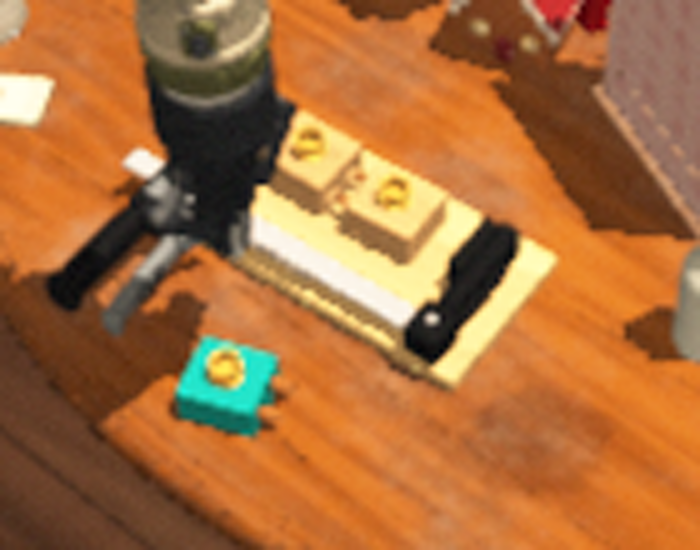

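The scene view shows the loose half on the board at (395,215), dowels facing the socket half at (315,170). The trigger is clear at (150,275). Now I move to the trigger.

Emit:
{"op": "drive_tool", "data": {"steps": [[[-0.004,0.03,-0.01],[0,0,0],-1],[[-0.004,0.031,-0.01],[0,0,0],-1],[[0,0,-0.035],[0,0,0],-1],[[0,0,-0.035],[0,0,0],-1],[[0,0,-0.025],[0,0,0],-1],[[0,0,-0.01],[0,0,0],-1],[[0,0,0],[0,0,0],-1],[[-0.001,0.009,0],[0,0,0],-1],[[0,0.004,0],[0,0,0],-1],[[0,0,0],[0,0,0],-1],[[0,0,0],[0,0,0],-1]]}}

```text
time: 6.83
tcp_pos: [0.4405, 0.0739, 0.023]
eef_rot: [0.678, 0.735, 0.001, 0.001]
wrist_force: [0.3, 0.1, 0.6]
gripper_width: -0.002
grasp_force: 0.0
```

Emit:
{"op": "drive_tool", "data": {"steps": [[[-0.005,0,0],[0,0,0],-1],[[0,0.005,0],[0,0,0],-1],[[-0.0005,0.005,0],[0,0,0],-1],[[0,0,0],[0,0,0],-1],[[0,0,0],[0,0,0],-1]]}}

```text
time: 7.25
tcp_pos: [0.4329, 0.0826, 0.0222]
eef_rot: [0.679, 0.734, -0.001, 0.001]
wrist_force: [-1.4, -4.8, 3.1]
gripper_width: -0.001
grasp_force: 2.3
```

Emit:
{"op": "drive_tool", "data": {"steps": [[[-0.0005,0.005,0],[0,0,0],-1],[[0,0.004,0],[0,0,0],-1],[[0,0,0],[0,0,0],-1],[[0,0,0],[0,0,0],-1]]}}

```text
time: 7.58
tcp_pos: [0.432, 0.0912, 0.0221]
eef_rot: [0.679, 0.734, -0.002, 0.001]
wrist_force: [-3.0, -6.8, 3.0]
gripper_width: 0.003
grasp_force: 2.8
```

Emit:
{"op": "drive_tool", "data": {"steps": [[[0,0.003,0],[0,0,0],-1],[[0,0.002,0],[0,0,0],-1],[[0,0,0],[0,0,0],-1],[[0,0,0],[0,0,0],-1]]}}

```text
time: 7.92
tcp_pos: [0.4317, 0.0959, 0.022]
eef_rot: [0.679, 0.734, -0.002, 0.001]
wrist_force: [-2.2, -6.5, 3.1]
gripper_width: -0.002
grasp_force: 3.1
```

Emit:
{"op": "drive_tool", "data": {"steps": [[[0.001,-0.013,0],[0,0,0],-1],[[0.001,-0.012,0],[0,0,0],-1],[[0,0,0],[0,0,0],-1],[[0,0,0],[0,0,0],-1],[[-0.001,0.013,0],[0,0,0],-1],[[-0.001,0.012,0],[0,0,0],-1],[[0,0,0],[0,0,0],-1],[[0.001,-0.013,0],[0,0,0],-1],[[0.001,-0.012,0],[0,0,0],-1],[[0,0,0],[0,0,0],-1],[[0,0,0],[0,0,0],-1],[[-0.001,0.013,0],[0,0,0],-1],[[-0.001,0.012,0],[0,0,0],-1],[[0,0,0],[0,0,0],-1],[[0,0,0],[0,0,0],-1]]}}

```text
time: 9.17
tcp_pos: [0.4326, 0.0967, 0.0219]
eef_rot: [0.679, 0.734, -0.002, 0.001]
wrist_force: [-1.1, -8.4, 2.2]
gripper_width: -0.004
grasp_force: 4.0
```

```bash
python3 look.py s3
```

```text
[0.43256189 0.09663654 0.02185958] -0.0035026110169266616 [-1.43208816 -7.83237316  2.49902479]
```

View pics/s3.png

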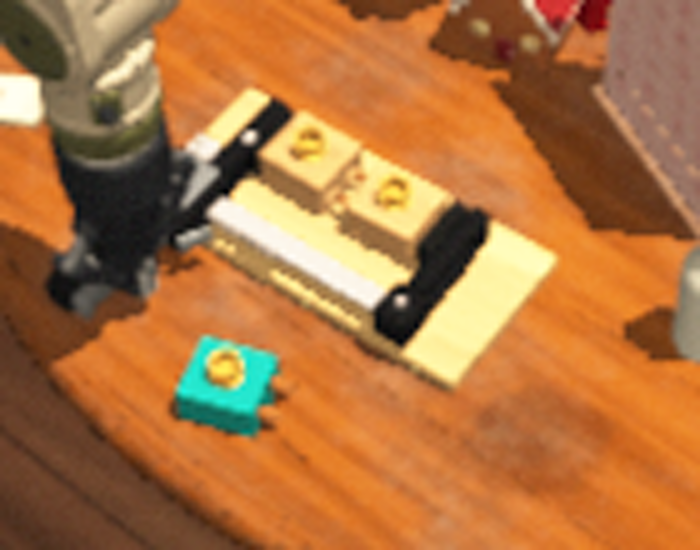

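The scene view shows the jaw moved about 20 mm up the bar; its pad at (430,220) is nearly at the block, and the block is still straight.

Emit:
{"op": "drive_tool", "data": {"steps": [[[0.001,-0.013,0],[0,0,0],-1],[[0.001,-0.012,0],[0,0,0],-1],[[0,0,0],[0,0,0],-1],[[0,0,0],[0,0,0],-1],[[-0.001,0.013,0],[0,0,0],-1],[[-0.001,0.012,0],[0,0,0],-1],[[0,0,0],[0,0,0],-1],[[0.001,-0.013,0],[0,0,0],-1],[[0.001,-0.012,0],[0,0,0],-1],[[0,0,0],[0,0,0],-1],[[0,0,0],[0,0,0],-1],[[-0.001,0.013,0],[0,0,0],-1],[[-0.001,0.012,0],[0,0,0],-1],[[0,0,0],[0,0,0],-1],[[0,0,0],[0,0,0],-1]]}}

```text
time: 10.47
tcp_pos: [0.4326, 0.0968, 0.0218]
eef_rot: [0.679, 0.734, -0.002, 0.001]
wrist_force: [-0.9, -8.2, 1.7]
gripper_width: 0.001
grasp_force: 4.1
```

```bash
python3 look.py s4
```

```text
[0.43256474 0.09671178 0.02179166] 0.001050593429154686 [-1.46442957 -8.11013839  0.82189986]
```

View pics/s4.png

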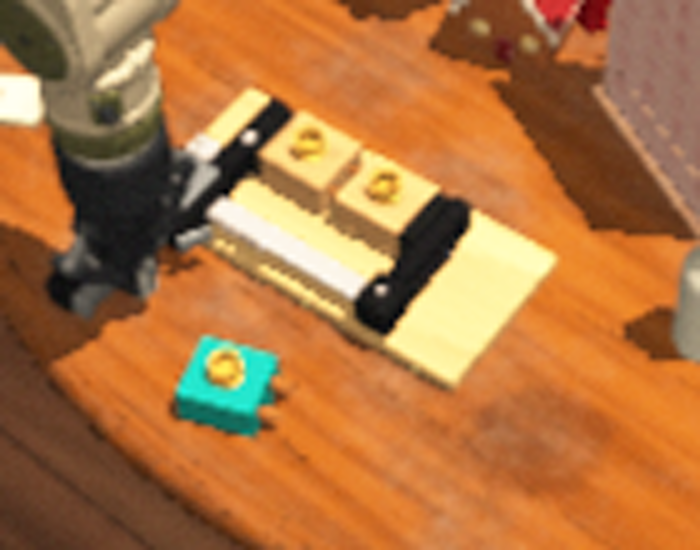

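The jaw now pushes the half, whose cup has moved from (397,190) to (385,183), and the dowels are going in straight. About 12 mm of gap remains.

Emit:
{"op": "drive_tool", "data": {"steps": [[[0.001,-0.013,0],[0,0,0],-1],[[0.001,-0.012,0],[0,0,0],-1],[[0,0,0],[0,0,0],-1],[[0,0,0],[0,0,0],-1],[[-0.001,0.013,0],[0,0,0],-1],[[-0.001,0.012,0],[0,0,0],-1],[[0,0,0],[0,0,0],-1],[[0,0,0],[0,0,0],-1]]}}

```text
time: 11.18
tcp_pos: [0.4325, 0.0968, 0.0218]
eef_rot: [0.679, 0.734, -0.002, 0.001]
wrist_force: [-0.7, -9.4, 2.2]
gripper_width: 0.001
grasp_force: 4.2
```

Emit:
{"op": "drive_tool", "data": {"steps": [[[0.001,-0.013,0],[0,0,0],-1],[[0.001,-0.012,0],[0,0,0],-1],[[0,0,0],[0,0,0],-1],[[0,0,0],[0,0,0],-1],[[-0.001,0.013,0],[0,0,0],-1],[[-0.001,0.008,0],[0,0,0],-1],[[0,0.004,0],[0,0,0],-1],[[0,0,0],[0,0,0],-1]]}}

```text
time: 11.85
tcp_pos: [0.4326, 0.0961, 0.0218]
eef_rot: [0.679, 0.734, -0.003, 0.002]
wrist_force: [-1.6, -11.9, 1.9]
gripper_width: 0.0
grasp_force: 5.7
```

Emit:
{"op": "drive_tool", "data": {"steps": [[[0.001,-0.013,0],[0,0,0],-1],[[0.001,-0.012,0],[0,0,0],-1],[[0,0,0],[0,0,0],-1],[[0,0,0],[0,0,0],-1],[[-0.001,0.009,0],[0,0,0],-1],[[-0.001,0.004,0],[0,0,0],-1],[[0,0.002,0],[0,0,0],-1],[[0,0,0],[0,0,0],-1]]}}

```text
time: 12.52
tcp_pos: [0.4331, 0.0867, 0.0218]
eef_rot: [0.679, 0.735, -0.002, 0.002]
wrist_force: [0.4, -9.5, -0.1]
gripper_width: 0.001
grasp_force: 4.9
```

Emit:
{"op": "drive_tool", "data": {"steps": [[[0,0.003,0],[0,0,0],-1],[[0,0.002,0],[0,0,0],-1],[[0,0,0],[0,0,0],-1],[[0,0,0],[0,0,0],-1]]}}

```text
time: 12.85
tcp_pos: [0.4327, 0.0901, 0.0219]
eef_rot: [0.679, 0.734, -0.003, 0.003]
wrist_force: [-1.0, -14.9, 3.0]
gripper_width: 0.006
grasp_force: 7.6
```

```bash
python3 look.py s5
```

```text
[0.43273869 0.0901391  0.02187594] 0.001300884097195193 [ -1.08341856 -15.0736117    1.67372146]
```

View pics/s5.png

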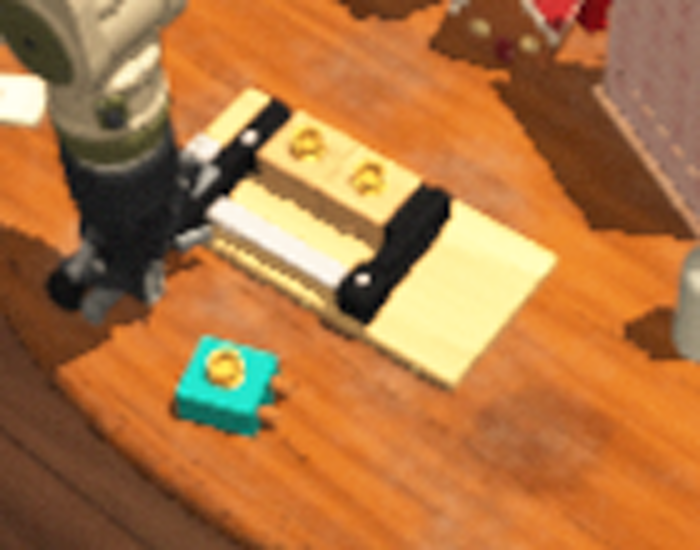

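The joint looks closed: both cups, at (305,145) and (370,178), sit on one continuous block with the jaw against it. The trigger force is now climbing, so I tighten in small steps.

Emit:
{"op": "drive_tool", "data": {"steps": [[[0,0.003,0],[0,0,0],-1],[[0,0.003,0],[0,0,0],-1],[[0,0,0],[0,0,0],-1],[[0,0,0],[0,0,0],-1]]}}

```text
time: 13.23
tcp_pos: [0.4324, 0.0948, 0.0219]
eef_rot: [0.679, 0.734, -0.005, 0.003]
wrist_force: [-1.6, -20.6, 4.3]
gripper_width: -0.0
grasp_force: 10.2
```

Emit:
{"op": "drive_tool", "data": {"steps": [[[0.001,-0.013,0],[0,0,0],-1],[[0.001,-0.013,0],[0,0,0],-1],[[0,0,0],[0,0,0],-1],[[0,0,0],[0,0,0],-1],[[-0.001,0.007,0],[0,0,0],-1],[[-0.001,0.004,0],[0,0,0],-1],[[0,0,0],[0,0,0],-1],[[0,0,0],[0,0,0],-1]]}}

```text
time: 13.9
tcp_pos: [0.4335, 0.0833, 0.0219]
eef_rot: [0.678, 0.735, -0.001, 0.002]
wrist_force: [2.0, -7.3, -0.7]
gripper_width: -0.001
grasp_force: 3.7
```

Emit:
{"op": "drive_tool", "data": {"steps": [[[0,0.003,0],[0,0,0],-1],[[0,0.003,0],[0,0,0],-1],[[0,0,0],[0,0,0],-1],[[0,0,0],[0,0,0],-1]]}}

```text
time: 14.23
tcp_pos: [0.4331, 0.0864, 0.0219]
eef_rot: [0.679, 0.734, -0.004, 0.004]
wrist_force: [-0.4, -19.0, 1.6]
gripper_width: 0.0
grasp_force: 9.5
```

Emit:
{"op": "drive_tool", "data": {"steps": [[[0,0.002,0],[0,0,0],-1],[[0,0.0015,0],[0,0,0],-1],[[0,0,0],[0,0,0],-1],[[0,0,0],[0,0,0],-1]]}}

```text
time: 14.57
tcp_pos: [0.4328, 0.0888, 0.0219]
eef_rot: [0.679, 0.734, -0.005, 0.004]
wrist_force: [-1.3, -23.5, 3.6]
gripper_width: -0.001
grasp_force: 11.6
```

Emit:
{"op": "drive_tool", "data": {"steps": [[[0,0.002,0],[0,0,0],-1],[[0,0,0],[0,0,0],-1],[[0,0,0],[0,0,0],-1],[[0.001,-0.01,0],[0,0,0],-1],[[0.001,-0.0095,0],[0,0,0],-1],[[0,0,0],[0,0,0],-1],[[0,0,0],[0,0,0],-1],[[-0.001,0.006,0],[0,0,0],-1],[[-0.001,0.004,0],[0,0,0],-1],[[0,0.003,0],[0,0,0],-1],[[0,0,0],[0,0,0],-1],[[0,0,0],[0,0,0],-1]]}}

```text
time: 15.57
tcp_pos: [0.434, 0.0835, 0.022]
eef_rot: [0.68, 0.734, -0.005, 0.005]
wrist_force: [1.1, -24.2, -0.3]
gripper_width: 0.005
grasp_force: 12.1
```

Emit:
{"op": "drive_tool", "data": {"steps": [[[0,0.001,0],[0,0,0],-1],[[0,0,0],[0,0,0],-1],[[0.001,-0.008,0],[0,0,0],-1],[[0.001,-0.008,0],[0,0,0],-1],[[0,-0.008,0],[0,0,0],-1],[[0,0,0],[0,0,0],-1],[[0,0,0.03],[0,0,0],-1],[[0,0,0.035],[0,0,0],-1],[[0,0,0.035],[0,0,0],-1],[[0,0,0.035],[0,0,0],-1],[[-0.02,-0.035,0.01],[0,0,0],-1],[[0,-0.035,0],[0,0,0],-1],[[0,-0.035,0],[0,0,0],-1],[[0,-0.035,0],[0,0,0],-1],[[0,0,0],[0,0,0],-1],[[0,0,0],[0,0,0],-1]]}}

```text
time: 16.9
tcp_pos: [0.4152, -0.0755, 0.1668]
eef_rot: [0.68, 0.733, 0.0, -0.0]
wrist_force: [-0.4, -0.3, 0.6]
gripper_width: -0.004
grasp_force: 0.0
```

```bash
python3 look.py s6
```

```text
[ 0.41494113 -0.07435084  0.1666523 ] -1.8916096681826055e-05 [-0.24372101  0.50009565 -0.51084967]
```

View pics/s6.png

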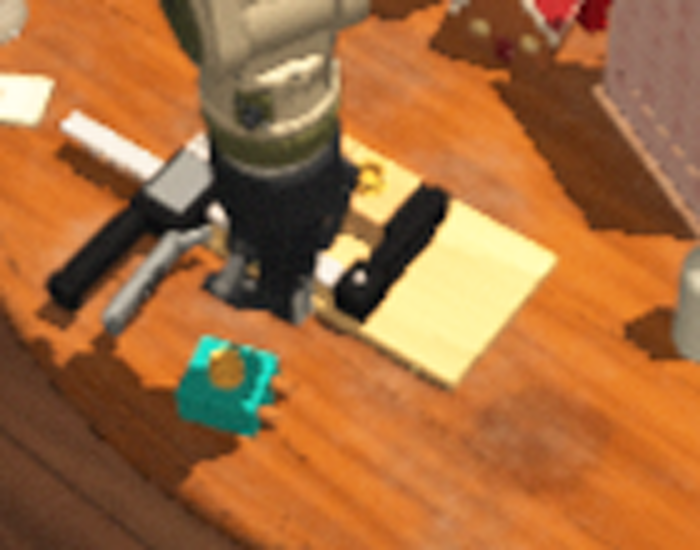

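The trigger is back at rest at (150,280), the jaw bears on the half at (400,230), and the arm is clear. Handing in.

```bash
python3 -c "
from plant import bot
print(bot.job_done())"
```

```text
the job is handed in; nothing more can be done
None
```

I've handed the job in: the loose half is on the board with its dowels in, the joint looks closed, and the trigger is released. I estimate about 38–42 N at the pad on the last squeeze, worked out from the trigger force rather than measured; the ratchet may have let some of that go on release, and the hand-in returned no verdict.

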